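# Push the pivot clip onto its pin with the fork tool

### The job

One of the two pivot brackets on the worktop still has its spring clip lying loose in the channel in front of the pin. Pick up the wooden-handled fork tool, push that clip with the fork along the channel onto the pin's groove until it snaps fully home, without touching the clip with the gripper, and put the tool back down on the worktop.

Things in the scene. Friction and masses are not known exactly. Their poses are not given: they have to be found in the camera images.
- fork_tool: Loose tool, 142 mm, lying flat: pale wood block handle 74x18x26 mm high (x -37 to +37), 8 mm steel shank, flat fork 20 mm wide with two prongs. Origin: centre of the handle's underside; grip it there across the 18 mm. x: handle to fork, prong tips at x=+105 mm, fork at z 6 to 14 mm; z up. Starts on the robot's left, fork pointing to its right (about -y, within 20 deg).
- clip: Loose steel spring clip 30 wide, 31 long, 7 mm thick, flat in the channel, 24-32 mm short of home: straight back bar, two sprung jaws. Origin: bore centre, underside. x: out of the mouth, to the pin; the flat back face to push is at x=-17 mm. Slides easily; snapping over the pin takes about 8 N, then it gives way and goes on until the bore's back meets the pin, 1.5 mm past centre.
- bracket_open: Fixed pivot bracket whose pin has no clip yet (its twin, clip already on, stands elsewhere; they may swap places). Ply foot 94x60x12 mm, on it a steel channel: floor at z=24 mm, x -66 to +26 mm, 39 mm wide inside, cheeks up to z=30 mm, end at -x open. Origin: on the worktop under the pin's axis. x: the way the clip is pushed, about world -y within 15 deg; z up.
- pin_groove (a point): Where the clip's origin is when home: on the pin's axis at the channel floor, 24 mm above the worktop; axes as bracket_open. The upright pin is 12 mm across in its groove; its head, 17 mm across, is 33.5 to 41 mm above the worktop, so the clip goes on only sideways.

How it is judged:
By the outcome, as a careful person would: the job done as asked, in the order asked, and still so for the second after the job is handed in, with the robot touching nothing.
It also fails if it takes over 51 s, if anything falls off the work surface, if the arm or the gripper's body presses on something with over 40 N, if the wrist force passes 120 N, or if a joint passes its speed limit or range.

### The arm

A 6-joint arm with a two-finger parallel gripper is mounted at the origin on a cart in front of the work surface, level with it; the furniture and walls round the work are solid. World frame = base frame: x ahead of the robot, y to its left, z up, the work surface at z = 0. Lengths are in mm, angles in degrees, forces in N, time in s.
With the tool pointing down it reaches from about 350 to 850 mm from the base axis. Payload 8.1 kg.
Tool frame: the origin (TCP) lies at the very end of the fingers, on their centre line; the grasp point (between the pads) lies 19 mm behind it; z points along the fingers, y is the direction in which the jaws open and shut (so a half turn about z gives the same grasp; the last joint's range is limited). The gripper opens to 85 mm and grips with 20 to 120 N. Pads are 22 mm wide; open, the fingers measure 114 mm over their backs; the gripper's body (76 mm by 85 mm) begins 54 mm behind the grasp point. The pads swing forward as they close: fully open they stand 13 mm farther back than shut.
Start: joints at [-4.893, 7.471, 85.268, -0, 87.261, -4.893], TCP at [600.004, 0.022, 231.292] pointing down, gripper open.
Joint ranges: [-169.43, 169.43], [-51.17, 129.36], [1.28, 143.12], [-76.62, 256.62], [0, 156.53], [-152.29, 152.29]. Speed limits (degrees/s): [136.94, 136.94, 159.86, 180, 180, 180].

### API

Orientations are given as [roll, pitch, yaw] about the fixed x, y, z axes, in that order (R = Rz(yaw) Ry(pitch) Rx(roll)).
In Python, from bench import sensors, viewer, job gives the robot as it stands.
- The arm moves only by the shell command python3 -m pendant 'ROWS' [FORCE]. ROWS is JSON, one flat list of numbers, 5 for each row, row after row: the shift along the world's x, y, z in mm, then the turn about the world's z in rad, then the finger opening in mm, from 0 to 85.4. In form: [x, y, z, twist, hand, x, y, z, twist, hand, ...]. A call has 1 to 12 rows; each row shifts and turns the pose as measured when the row begins; what a row does not reach is not made up. A row lasts 1/12 s, in which the tool goes at most 41.7 mm and 7.16 degrees, less where a joint would pass 70% of its speed; a pose out of reach is approached as far as the arm can. A call with a gripper value outside its range is refused whole. The fingers move at their own pace and stop on an object; FORCE is the grip in N (left out, the last holds). Time passes only in rows, so rows that do not move let the fingers close. It gives the time, the measured TCP pose, the force and the opening at its end, in the units of the state.
- sensors.sense(): the state, without advancing time (a new reading comes with each control period).
- viewer.snapshot(name): name is "scene" or "side" or "wrist"; returns a dict with "frame" (400x640x3 uint8, blue, green, red), "z_map" (400x640 float32, mm along the optical axis (not along the pixel's ray), 0 where there is no reading), "fx", "fy", "cx", "cy" (pixels), "k1" (the pictures are not rectified: a ray, as slopes to the right and down, at radius r is drawn at 1 + k1 r^2 times it, then the intrinsics apply), "view" (4x4, takes a point from world to camera coordinates). Camera axes: x right, y down, z forward; pixel columns grow to the right and rows downward; lengths in mm; the calibration is good to about 2 mm. A picture is of the moment at which its call begins.
- job.hand_in(): hands the job in, once; it reports no verdict.
The state is a dict: "time": time; "joint_pos": joint angles; "qd": joint speeds; "joint_efforts": joint torques, N m; "tool_pos": TCP position; "tcp_rot": TCP orientation; "ft_force": force on the tool from outside, world axes, zero at the start; "wrist_torque": the same for the moment, N m; "finger_gap": finger opening in mm.
Only numpy, scipy, OpenCV 4.12 (cv2) and the standard library are available. Lean on these libraries where they do the work, as an engineer would, in place of code of your own. Each camera call takes 0.05 s, during which the arm holds its last target.

## Working session

There is one attempt and no reset: what is moved stays moved. The work goes in short steps, Python scripts to look and compute and a shell command to move; the robot and the scene stay as the last step left them, time stands still between calls to the robot, and variables do not carry over. Pictures are saved under pics/ and viewed, and the job is handed in when it is done.

```bash
ls; mkdir -p pics; python3 - <<'E'
from bench import sensors, viewer
import cv2
print(sensors.sense())
for n in ("scene","side","wrist"):
    s=viewer.snapshot(n); cv2.imwrite(f"pics/{n}0.png",s["frame"]); print(n,s["fx"],s["k1"],s["view"])
E
```

```text
pics
{'time': 0.0, 'joint_pos': array([-4.89100203e+00,  7.51512324e+00,  8.53313003e+01, -1.96337378e-04,
        8.72620543e+01, -4.89245785e+00]), 'qd': array([ 0.01318741, -0.1376417 ,  0.0412956 , -0.10163348,  0.04171052,
       -0.08122762]), 'joint_efforts': array([-1.90700346e-03, -5.69404185e+01, -5.00557995e+01, -2.19391650e-04,
        1.44415747e-02,  7.24149572e-05]), 'tool_pos': array([5.99431861e+02, 9.12524145e-02, 2.30224916e+02]), 'tcp_rot': array([-1.79891901e+02, -9.05622745e-03,  9.00014568e+01]), 'ft_force': array([ 0.00363018, -0.17675451,  0.53650386]), 'wrist_torque': array([-0.04036157, -0.03655906, -0.01603534]), 'finger_gap': 85.48302004642217}
scene 508.96311418822893 0.045494532948467004 [[-9.18782777e-01 -3.94528491e-01 -1.36190393e-02  4.08821635e+02]
 [-2.60870800e-01  6.32689008e-01 -7.29144049e-01  1.80132422e+02]
 [ 2.96284718e-01 -6.66372185e-01 -6.84224727e-01  1.28093179e+03]
 [ 0.00000000e+00  0.00000000e+00  0.00000000e+00  1.00000000e+00]]
side 389.5827882785825 -0.061133265087693414 [[-8.93510790e-01 -4.48494559e-01  2.21607676e-02  4.30136946e+02]
 [-2.36063772e-01  4.27169855e-01 -8.72811441e-01  1.84639031e+02]
 [ 3.81984770e-01 -7.85097794e-01 -4.87554192e-01  7.10772150e+02]
 [ 0.00000000e+00  0.00000000e+00  0.00000000e+00  1.00000000e+00]]
wrist 351.85488902914096 -0.049129286041675206 [[ 9.99999054e-01 -6.98691766e-06 -1.37539231e-03 -5.99486387e+02]
 [ 3.81654251e-04 -9.59308286e-01  2.82360527e-01 -3.64161239e+01]
 [-1.32139807e-03 -2.82360785e-01 -9.59307376e-01  3.78482832e+02]
 [ 0.00000000e+00  0.00000000e+00  0.00000000e+00  1.00000000e+00]]
```

View pics/scene0.png

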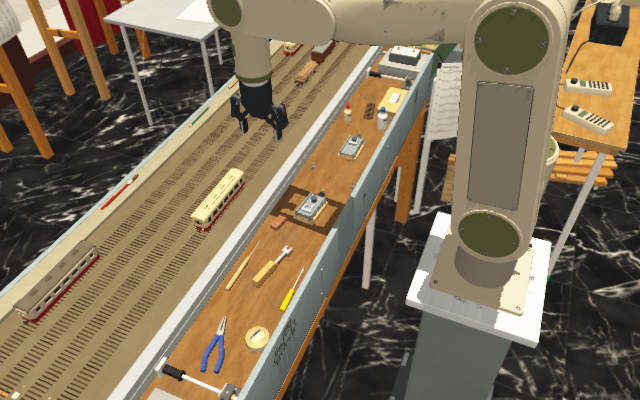

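View pics/side0.png

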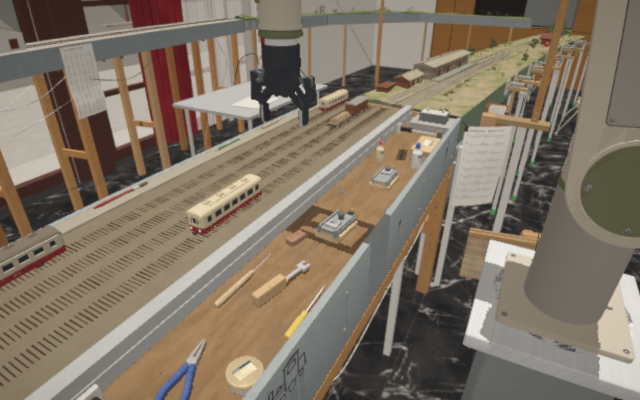

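View pics/wrist0.png

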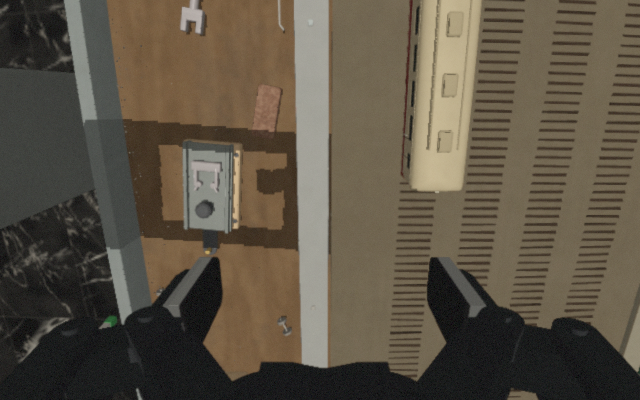

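The wrist view shows the open bracket: the clip is at about (207,175) and the bare pin at (204,209). The tool's fork is at (193,18), cut off at the top edge. Next I'll measure the positions from depth.

```bash
cat > h.py <<'E'
import numpy as np, cv2
from bench import sensors, viewer
def cloud(s):
    z=s["z_map"]; v,u=np.mgrid[0:400,0:640]
    K=np.array([[s["fx"],0,s["cx"]],[0,s["fy"],s["cy"]],[0,0,1.]])
    p=cv2.undistortPoints(np.stack([u,v],-1).reshape(-1,1,2).astype(float),K,np.array([s["k1"],0,0,0])).reshape(400,640,2)
    c=np.dstack([p*z[...,None],z,np.ones_like(z)])
    w=c@np.linalg.inv(np.array(s["view"])).T
    w=w[...,:3]; w[z<=0]=np.nan
    return w
def ortho(s,x0,x1,y0,y1,sc,zmax=80):
    """image: up=+y, right=+x ; nearest splat, colour and height"""
    w=cloud(s).reshape(-1,3); f=s["frame"].reshape(-1,3)
    m=(w[:,0]>x0)&(w[:,0]<x1)&(w[:,1]>y0)&(w[:,1]<y1)&(w[:,2]<zmax)
    w=w[m];f=f[m]; o=np.argsort(w[:,2]); w=w[o];f=f[o]
    W=int((x1-x0)*sc);H=int((y1-y0)*sc)
    I=np.zeros((H,W,3),np.uint8);Z=np.full((H,W),np.nan)
    i=((y1-w[:,1])*sc).astype(int).clip(0,H-1); j=((w[:,0]-x0)*sc).astype(int).clip(0,W-1)
    I[i,j]=f;Z[i,j]=w[:,2]
    return I,Z
def z2i(Z,lo=-5,hi=50):
    return cv2.applyColorMap(np.nan_to_num((Z-lo)/(hi-lo)*255,nan=0).clip(0,255).astype(np.uint8),cv2.COLORMAP_JET)
E
python3 - <<'E'
from h import *
s=viewer.snapshot("wrist"); w=cloud(s)
for n,(u,v) in dict(clipback=(207,164),pin=(204,209),fork=(193,18),wood=(270,180),rail=(312,150),wall=(95,150),step=(205,240),ply=(238,190),floor=(195,195)).items(): print(n,w[v,u].round(1))
s=viewer.snapshot("side"); w=cloud(s)
for n,(u,v) in dict(handle=(268,290),fork=(300,268),wood=(230,320),rail=(250,250),wall=(330,290)).items(): print(n,w[v,u].round(1))
I,Z=ortho(s,400,560,100,320,2.7)
cv2.imwrite("pics/o1.png",np.hstack([I,z2i(Z)]))
E
```

```text
clipback [483.4   6.2  30.1]
pin [479.3 -37.6  39.7]
fork [476.1 142.9  13.3]
wood [540.6 -17.6  -0.9]
rail [589.2  25.5  66.9]
wall [379.2  22.8  42.4]
step [468.7 -80.9  17.2]
ply [507.7 -25.6  11.1]
floor [465.9 -27.4  24.5]
handle [486.4 244.   22.6]
fork [474.9 151.7  12.1]
wood [5.155e+02 3.177e+02 4.000e-01]
rail [577.1 174.4  34.7]
wall [378.8 211.9  42.8]
```

View pics/o1.png

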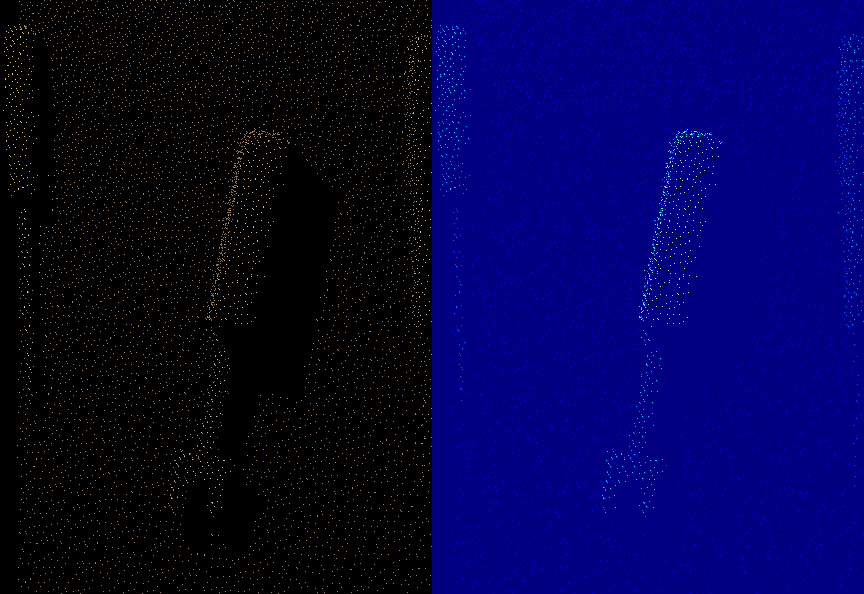

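```bash
python3 -m pendant '[-18,25,0,0,85, -18,30,0,0,85, -18,30,0,0,85, -18,30,0,0,60, -18,30,0,0,50, -18,25,0,0,50,0,0,0,0,50,0,0,0,0,50]' 60
python3 - <<'E'
from h import *
s=viewer.snapshot("wrist"); cv2.imwrite("pics/w2.png",s["frame"])
I,Z=ortho(s,400,560,100,320,2)
cv2.imwrite("pics/o2.png",np.hstack([I,z2i(Z)]))
print(sensors.sense()['time'])
w=cloud(s).reshape(-1,3)
m=(abs(w[:,2]-26)<4)&(w[:,0]>430)&(w[:,0]<540)&(w[:,1]>150)&(w[:,1]<300)
p=w[m]; print(m.sum(),p.min(0),p.max(0),np.median(p[:,2]),cv2.minAreaRect(p[:,:2].astype(np.float32)))
m=(w[:,2]>5)&(w[:,2]<18)&(w[:,0]>430)&(w[:,0]<530)&(w[:,1]>100)&(w[:,1]<197)
p=w[m]; print(m.sum(),p.min(0),p.max(0),np.median(p[:,2]))
E
```

```text
time: 0.92
tool_pos: [485.7, 174.3, 228.8]
tcp_rot: [-179.8, 0.0, 89.8]
ft_force: [-0.2, 0.3, -0.4]
finger_gap: 49.8
0.9667
1399 [477.55378375 197.12848209  22.02194774] [505.47839417 271.30066543  28.30255363] 25.266048884112763 ((491.7159118652344, 234.20584106445312), (74.11968231201172, 17.936838150024414), 79.48877716064453)
643 [462.68731246 130.29534665   6.32340875] [490.52010049 196.92309124  16.90228794] 13.05154249184801
```

View pics/w2.png

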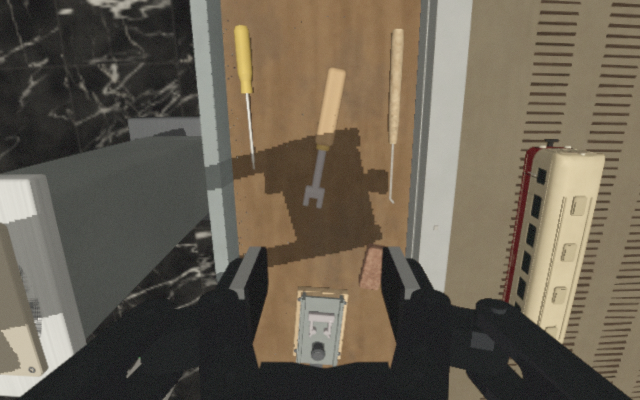

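View pics/o2.png

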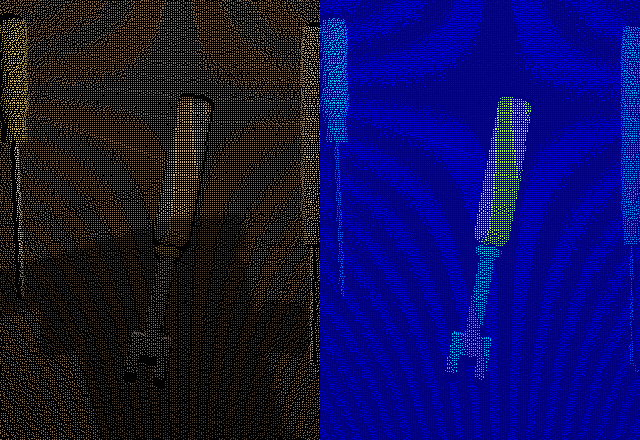

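```bash
cat > br.py <<'E'
from h import *
def show(ns,fn,x0=430,x1=530,y0=-80,y1=50,sc=5):
    out=[]
    for n in ns:
        s=viewer.snapshot(n); w=cloud(s); W=w.reshape(-1,3)
        I,Z=ortho(s,x0,x1,y0,y1,sc); k=np.ones((3,3),np.uint8)
        out.append(cv2.dilate(I,k))
        m=(W[:,0]>x0)&(W[:,0]<x1)&(W[:,1]>y0)&(W[:,1]<y1)
        R=W[m]
        hd=R[(R[:,2]>37.5)&(R[:,2]<44)]
        if len(hd)>5: print(n,'head',len(hd),hd.mean(0).round(1),hd.min(0).round(1),hd.max(0).round(1),cv2.minEnclosingCircle(hd[:,:2].astype(np.float32)))
        ch=R[(R[:,2]>21)&(R[:,2]<34)]
        if len(ch)>5: print(n,'channel',len(ch),cv2.minAreaRect(ch[:,:2].astype(np.float32)))
        fl=R[(R[:,2]>9)&(R[:,2]<15)]
        if len(fl)>5: print(n,'foot',len(fl),cv2.minAreaRect(R[(R[:,2]>9)][:,:2].astype(np.float32)))
    cv2.imwrite(fn,np.hstack(out))
E
python3 - <<'E'
from br import *
show(["wrist"],"pics/b1.png")
show(["side"],"pics/b2.png")
E
```

```text
wrist head 126 [477.3 -38.2  39.6] [469.4 -46.6  37.6] [484.4 -31.1  41.3] ((477.3335876464844, -39.01264572143555), 8.35058307647705)
wrist channel 2658 ((478.6728515625, -19.704936981201172), (93.71759796142578, 49.137908935546875), 84.5694351196289)
wrist foot 703 ((481.77911376953125, -8.22198486328125), (135.12770080566406, 71.44615936279297), 75.2679672241211)
side head 24 [476.8 -38.6  40.5] [470.  -45.9  37.6] [483.4 -31.8  42.6] ((476.355712890625, -39.13431930541992), 7.7390947341918945)
side channel 505 ((478.7184753417969, -19.855018615722656), (93.97942352294922, 50.301456451416016), 85.17825317382812)
side foot 199 ((479.7567443847656, -9.682968139648438), (138.61715698242188, 70.12145233154297), 72.61528778076172)
```

View pics/b1.png

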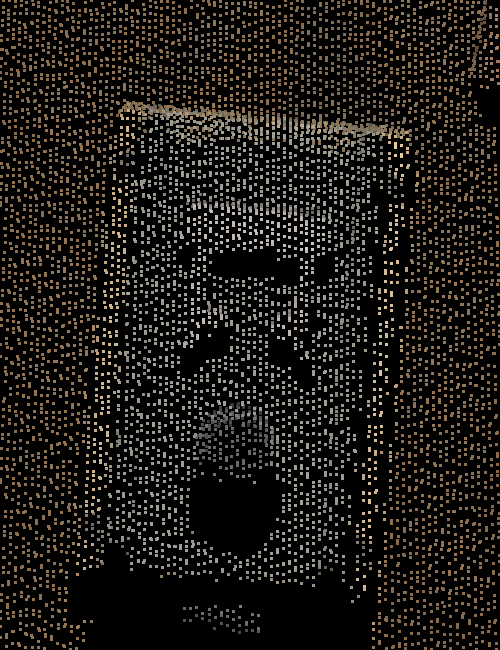

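View pics/b2.png

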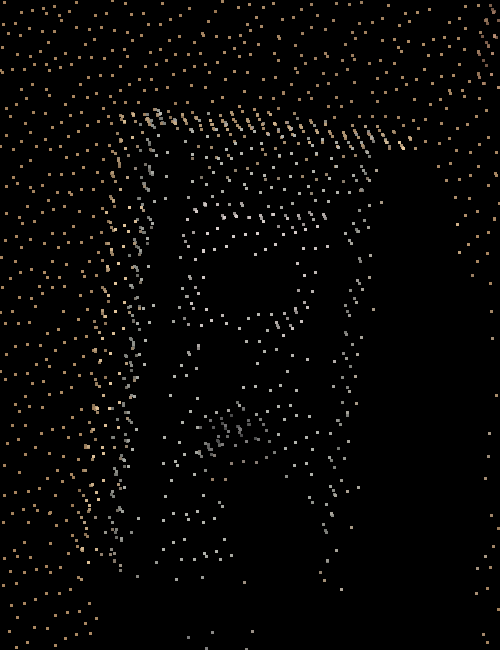

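Both cameras agree: the pin is at (477, -39.3) with bracket yaw about -95. The tool handle centre is at (491.7, 234.2) with yaw -100.5. I'll align above the handle.

```bash
python3 -m pendant '[2,20,-30,-0.06,40, 2,20,-40,-0.06,40, 2,20,-40,-0.063,40, 0,0,-40,0,40,0,0,-20,0,40,0,0,0,0,40]' 60
```

```text
time: 1.57
tool_pos: [500.8, 227.8, 57.7]
tcp_rot: [179.4, -0.1, 77.9]
ft_force: [-0.3, -0.7, -0.0]
finger_gap: 39.7
```

```bash
python3 -m pendant '[-9,6.4,0,0.028,40, 0,0,0,0,40]'
```

```text
time: 1.73
tool_pos: [491.4, 232.2, 56.8]
tcp_rot: [179.6, 0.0, 79.5]
ft_force: [-1.8, 0.2, 0.1]
finger_gap: 40.1
```

```bash
python3 -m pendant '[0.5,2,-17,0,40, 0,0,-17,0,40, 0,0,-10,0,40,0,0,0,0,40]'
python3 - <<'E'
from h import *
s=viewer.snapshot("wrist"); cv2.imwrite("pics/w3.png",s["frame"])
E
```

```text
time: 2.07
tool_pos: [499.0, 235.3, 21.4]
tcp_rot: [178.9, -0.4, 79.5]
ft_force: [-0.6, 0.2, 0.0]
finger_gap: 39.8
```

View pics/w3.png

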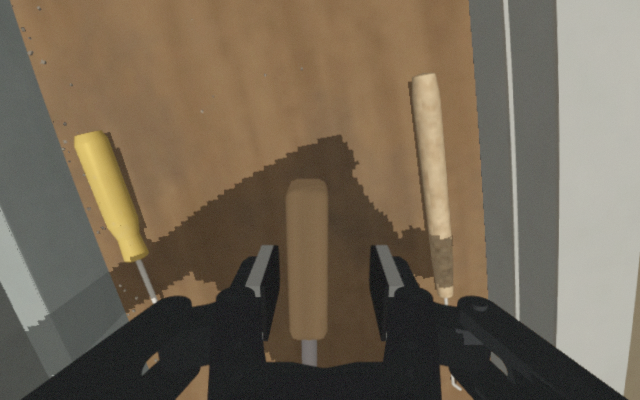

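The handle sits left of the jaws' centre, at columns 287–328, which matches the +7 mm drift. I'll correct that and then descend slowly.

```bash
python3 -m pendant '[-7,-1,-4,0,40, 0,0,-4,0,40,-1,0,-4,0,40,-1,0,-4,0,40,0,0,0,0,40]'
```

```text
time: 2.53
tool_pos: [493.5, 235.5, 11.0]
tcp_rot: [178.4, -0.7, 79.5]
ft_force: [-0.4, -0.7, -0.1]
finger_gap: 40.0
```

```bash
python3 -m pendant '[-2,-1,-3,0,40, 0,0,-3,0,40,-0.5,0,-1,0,40,0,0,0,0,40]'
```

```text
time: 2.87
tool_pos: [490.7, 234.4, 3.3]
tcp_rot: [178.4, -0.6, 79.5]
ft_force: [-0.2, 0.3, 0.4]
finger_gap: 39.9
```

```bash
python3 -m pendant '[0.5,0,1,0,10, 0,0,0,0,10,0,0,0,0,10,0,0,0,0,10,0,0,0,0,10,0,0,0,0,10,0,0,0,0,10]' 60
```

```text
time: 3.45
tool_pos: [491.3, 234.4, 4.4]
tcp_rot: [178.4, -0.6, 79.5]
ft_force: [0.7, -0.6, -0.5]
finger_gap: 16.6
```

```bash
python3 -m pendant '[0,0,5,0,10, 0,0,10,0,10,0,0,15,0,10,0,0,15,0,10,0,0,5,0,10,0,0,0,0,10]' 90
python3 - <<'E'
from h import *
s=viewer.snapshot("side"); cv2.imwrite("pics/s4.png",s["frame"])
s=viewer.snapshot("wrist"); cv2.imwrite("pics/w4.png",s["frame"])
E
```

```text
time: 3.95
tool_pos: [490.2, 234.1, 58.1]
tcp_rot: [178.5, -0.6, 79.5]
ft_force: [1.0, 0.1, -0.8]
finger_gap: 16.2
```

View pics/s4.png

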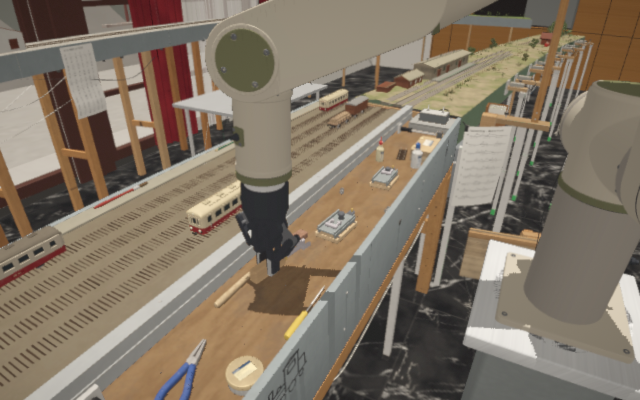

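View pics/w4.png

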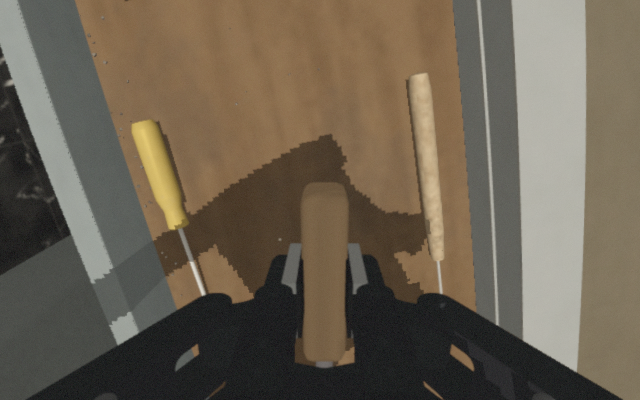

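The handle is held, at columns 302–348 between the pads. The fork is hidden from the wrist camera, so I'll measure it in the side and scene depth.

```bash
cat > fk.py <<'E'
from h import *
def fork(zlo,zhi,off=0):
    st=sensors.sense(); t=st['tool_pos']; yaw=st['tcp_rot'][2]
    d=np.deg2rad(yaw-180+off) # tool axis dir
    D=np.array([np.cos(d),np.sin(d)]); N=np.array([-D[1],D[0]])
    print('tcp',t.round(1),st['tcp_rot'].round(2),st['ft_force'].round(1))
    for n in("side","scene"):
        W=cloud(viewer.snapshot(n)).reshape(-1,3); W=W[~np.isnan(W[:,0])]
        r=W[:,:2]-t[:2]; a=r@D; b=r@N
        m=(a>42)&(a<120)&(abs(b)<22)&(W[:,2]>zlo)&(W[:,2]<zhi)
        if m.sum()<5: print(n,m.sum()); continue
        z=W[m,2]; f=a[m]>80
        print(n,m.sum(),'a max',np.sort(a[m])[-4:].round(1),'fork b',np.percentile(b[m][f],[2,98]).round(1),'z fork',np.percentile(z[f],[10,50,90]).round(1),'z shank',np.percentile(z[~f],[10,50,90]).round(1) if (~f).any() else '')
E
python3 -c "
from fk import *
fork(45,85)"
```

```text
tcp [489.8 233.9  56.9] [178.56  -0.56  79.47] [ 0.2 -0.1 -0.6]
side 135 a max [104.  104.3 104.6 104.6] fork b [-9.5  8.9] z fork [61.1 65.9 67.4] z shank [61.3 64.4 66.8]
scene 78 a max [102.7 103.3 103.4 104. ] fork b [-10.4  10.5] z fork [58.4 64.3 67.2] z shank [63.2 64.4 65.8]
```

```bash
python3 -m pendant '[0,-12,0,0.03,10, 1,-20,0,0.03,10,1,-20,0,0.033,10,1,-20,0,0,10,0,-12,0,0,10,0,-5,0,0,10,0,0,0,0,10]'
```

```text
time: 4.73
tool_pos: [486.3, 140.8, 48.4]
tcp_rot: [179.3, -0.3, 85.2]
ft_force: [0.3, -0.7, -1.4]
finger_gap: 16.2
```

```bash
python3 -m pendant '[7,3,-3,-0.007,10, 0,0,-3,0,10,0,0,0,0,10,0,0,0,0,10]'
python3 - <<'E'
from fk import *
fork(35,75)
s=viewer.snapshot("side"); f=s["frame"][180:300,250:410]
cv2.imwrite("pics/s5.png",cv2.resize(f,None,fx=5,fy=5,interpolation=cv2.INTER_CUBIC))
from br import show
show(["side","scene"],"pics/b5.png")
E
```

```text
time: 5.07
tool_pos: [491.9, 145.1, 40.3]
tcp_rot: [179.5, -0.3, 84.8]
ft_force: [-0.5, 0.7, -1.0]
finger_gap: 16.4
tcp [491.9 145.1  40.3] [179.5   -0.29  84.76] [-0.5  0.7 -1. ]
side 46 a max [102.4 103.3 103.8 105.2] fork b [-9.7 -1.6] z fork [44.8 49.  51.1] z shank [44.3 45.2 47.1]
scene 55 a max [101.8 102.7 104.5 104.7] fork b [-9.5 10.6] z fork [44.7 48.9 51.6] z shank [45.8 47.1 51. ]
side head 28 [476.7 -35.3  40.1] [469.5 -45.1  37.6] [484.1  49.5  43. ] ((476.0899963378906, 2.2216739654541016), 47.301326751708984)
side channel 445 ((478.7945861816406, -20.409969329833984), (93.9872055053711, 49.33985137939453), 84.74234008789062)
side foot 169 ((476.8800964355469, -15.028404235839844), (128.6925048828125, 54.09617233276367), 84.82036590576172)
scene head 18 [476.9 -31.8  40.2] [469.9 -43.1  37.8] [483.1  44.1  42.9] ((477.367431640625, 0.488983154296875), 43.73271179199219)
scene channel 364 ((478.724853515625, -19.719436645507812), (99.0791015625, 52.504981994628906), 85.80321502685547)
scene foot 97 ((477.0233459472656, -13.993965148925781), (127.21768188476562, 58.4664421081543), 81.95413970947266)
```

View pics/s5.png

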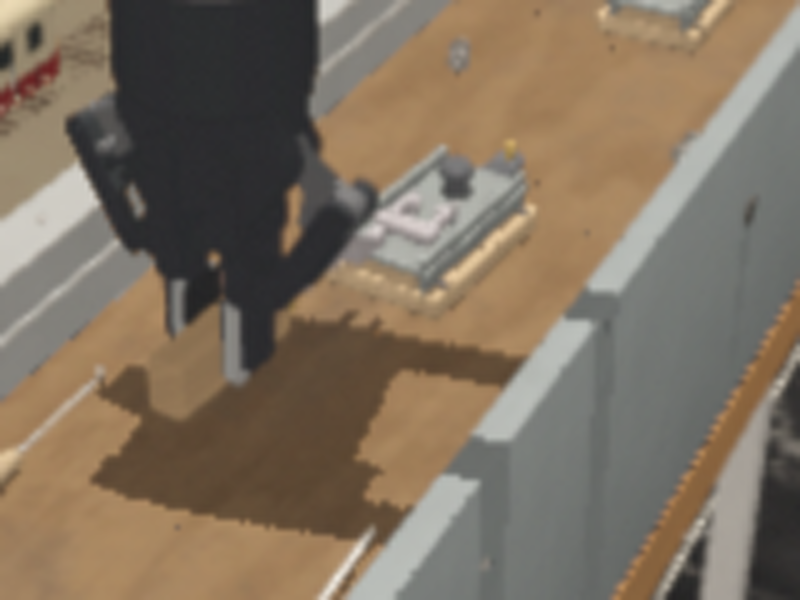

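```bash
python3 -m pendant '[0.5,0,-5,0,10, 0,0,-5,0,10,0,0,-3,0,10,0,0,0,0,10,0,0,0,0,10]'
python3 - <<'E'
from fk import *
fork(21,50)
E
```

```text
time: 5.73
tool_pos: [492.8, 144.9, 26.7]
tcp_rot: [179.4, -0.3, 84.8]
ft_force: [-0.3, -0.0, -0.9]
finger_gap: 16.1
tcp [492.8 144.9  26.7] [179.41  -0.31  84.76] [-0.3 -0.  -0.9]
side 49 a max [119.6 119.7 119.9 119.9] fork b [-16.2   8.9] z fork [24.  34.4 37.3] z shank [33.1 33.3 33.6]
scene 69 a max [119.  119.1 119.2 119.4] fork b [-20.3  15. ] z fork [23.5 34.4 38.2] z shank [34.2 36.5 37.9]
```

```bash
python3 -m pendant '[1,0,-3,0,10,0,0,0,0,10]'
python3 - <<'E'
from h import *
st=sensors.sense(); t=st['tool_pos']; d=np.deg2rad(st['tcp_rot'][2]-180); D=np.array([np.cos(d),np.sin(d)]);N=np.array([-D[1],D[0]])
for n in("side","scene"):
    W=cloud(viewer.snapshot(n)).reshape(-1,3); r=W[:,:2]-t[:2];a=r@D;b=r@N
    m=(a>50)&(a<107)&(abs(b)<11)&(W[:,2]>20)&(W[:,2]<45)
    o=np.argsort(a[m]); q=np.c_[a,b,W[:,2]][m][o]
    print(n,len(q)); 
    for lo in range(50,107,8):
        k=(q[:,0]>=lo)&(q[:,0]<lo+8)
        if k.any(): print(lo,k.sum(),np.percentile(q[k,2],[0,50,90,100]).round(1),q[k,1].min().round(1),q[k,1].max().round(1))
    m=(abs(W[:,0]-480)<14)&(W[:,1]>13)&(W[:,1]<24); print('floor near mouth',np.nanmedian(W[m,2]))
E
```

```text
time: 6.0
tool_pos: [494.2, 144.9, 23.9]
tcp_rot: [179.4, -0.3, 84.8]
ft_force: [-0.7, 0.0, -1.3]
finger_gap: 16.0
side 38
74 2 [29.7 30.1 30.4 30.5] -2.3 -1.9
82 14 [25.9 30.4 33.8 35.4] -9.6 -2.0
90 13 [27.2 33.4 33.9 34.5] -9.6 -1.6
98 9 [28.6 32.6 35.  36. ] -9.1 -4.8
floor near mouth 22.856078156510307
scene 52
50 5 [24.5 31.7 33.6 34.3] -0.7 4.4
74 7 [31.8 34.6 38.5 39.1] -6.9 5.7
82 15 [26.6 33.  36.8 38.1] -8.9 10.1
90 15 [27.5 32.9 35.1 35.8] -9.6 10.8
98 10 [26.5 31.  33.2 33.2] -9.4 8.8
floor near mouth 20.824889366745992
```

```bash
python3 -m pendant '[-0.4,-4,0,0,10,-0.4,-5,0.2,0,10,-0.4,-5,0.2,0,10,-0.3,-3,0,0,10,0,0,0,0,10]'
```

```text
time: 6.52
tool_pos: [493.0, 126.2, 25.2]
tcp_rot: [179.3, -0.3, 84.8]
ft_force: [-0.1, 0.7, 0.1]
finger_gap: 16.1
```

```bash
python3 -m pendant '[-0.8,-2,-1,0,10,-0.3,-3,-0.3,0,10,-0.2,-2,0,0,10,0,0,0,0,10]'
python3 - <<'E'
from h import *
for n in("side","scene"):
    s=viewer.snapshot(n); f=s["frame"][190:260,300:380] if n=="side" else s["frame"][170:240,270:350]
    cv2.imwrite(f"pics/{n}6.png",cv2.resize(f,None,fx=8,fy=8,interpolation=cv2.INTER_CUBIC))
E
```

```text
time: 6.85
tool_pos: [491.7, 118.0, 23.9]
tcp_rot: [179.3, -0.3, 84.7]
ft_force: [-0.6, -0.4, -1.7]
finger_gap: 16.0
```

View pics/side6.png

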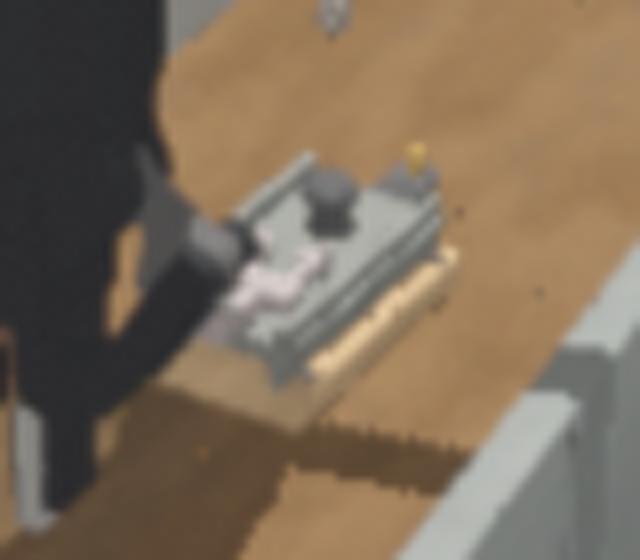

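View pics/scene6.png

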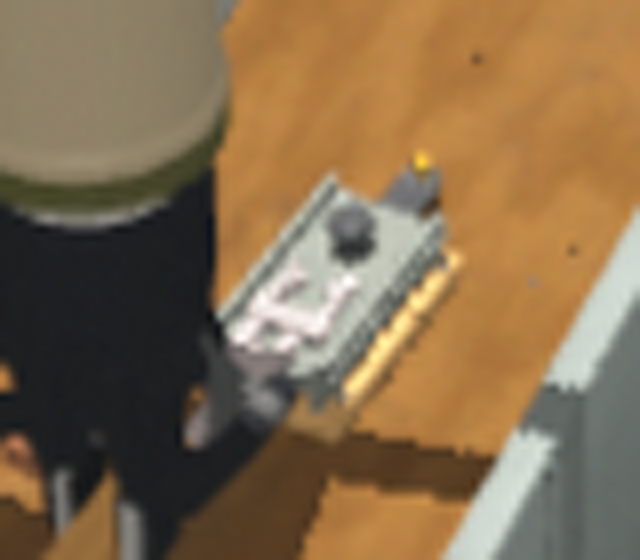

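The fork lies in the channel right behind the clip's back bar, at (250,340) in the zoomed scene crop. I'll push.

```bash
python3 -m pendant '[-0.6,-4,-0.3,0,10,-0.4,-4,-0.1,0,10,-0.4,-4,-0.1,0,10,-0.3,-3,0,0,10,0,0,0,0,10]'
```

```text
time: 7.37
tool_pos: [489.9, 102.2, 23.5]
tcp_rot: [179.3, -0.3, 84.8]
ft_force: [-0.5, 0.3, 0.3]
finger_gap: 16.2
```

```bash
python3 - <<'E'
from h import *
for n in("side","scene"):
    s=viewer.snapshot(n); f=s["frame"][190:260,300:380] if n=="side" else s["frame"][170:240,270:350]
    cv2.imwrite(f"pics/{n}7.png",cv2.resize(f,None,fx=8,fy=8,interpolation=cv2.INTER_CUBIC))
E
```

```text
(no output)
```

View pics/scene7.png

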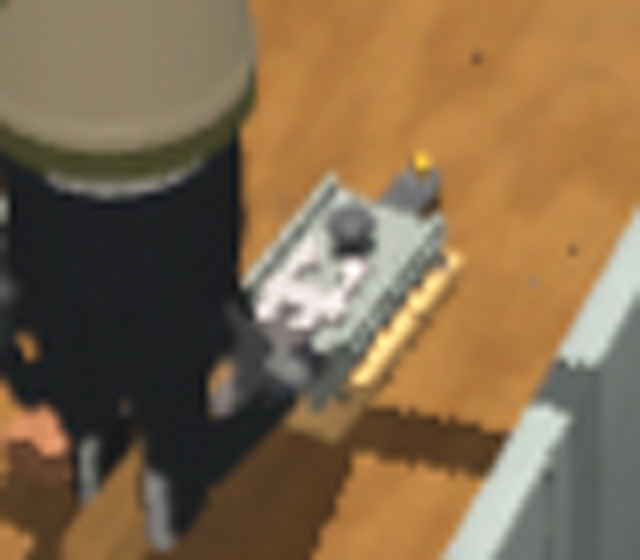

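The clip is sliding straight and its jaws are now near the pin. I'll keep going.

```bash
python3 -m pendant '[-0.3,-3,0,0,10,-0.3,-3,0,0,10,-0.2,-3,0,0,10,-0.2,-3,0,0,10,0,0,0,0,10]'
```

```text
time: 7.88
tool_pos: [489.2, 91.0, 23.8]
tcp_rot: [179.2, -0.5, 84.8]
ft_force: [-0.5, -0.2, 0.6]
finger_gap: 16.3
```

```bash
python3 -m pendant '[-0.4,-2,0,0,10,-0.2,-2,0,0,10]';python3 -m pendant '[-0.2,-2,0,0,10,-0.2,-2,0,0,10]'
```

```text
time: 8.05
tool_pos: [488.8, 87.6, 24.0]
tcp_rot: [179.2, -0.6, 84.8]
ft_force: [0.1, 2.9, -0.5]
finger_gap: 16.3
time: 8.22
tool_pos: [488.3, 82.9, 24.0]
tcp_rot: [179.2, -0.5, 84.8]
ft_force: [-0.1, -0.3, -1.2]
finger_gap: 16.5
```

```bash
python3 -m pendant '[-0.1,-1.5,0,0,10]';python3 -m pendant '[-0.1,-1.5,0,0,10]';python3 -m pendant '[-0.1,-1.5,0,0,10]'
```

```text
time: 8.3
tool_pos: [488.1, 80.8, 23.9]
tcp_rot: [179.2, -0.5, 84.8]
ft_force: [0.4, 0.7, -1.3]
finger_gap: 16.1
time: 8.38
tool_pos: [488.0, 79.7, 23.9]
tcp_rot: [179.2, -0.6, 84.8]
ft_force: [1.0, 13.1, -0.7]
finger_gap: 15.9
time: 8.47
tool_pos: [488.1, 79.6, 24.2]
tcp_rot: [179.2, -0.8, 84.8]
ft_force: [0.0, 17.1, 0.9]
finger_gap: 16.1
```

```bash
python3 -m pendant '[0,-2,-0.2,0,10]';python3 -m pendant '[0,-1,0,0,10]'
python3 - <<'E'
from h import *
for n in("side","scene"):
    s=viewer.snapshot(n); f=s["frame"][190:260,300:380] if n=="side" else s["frame"][170:240,270:350]
    cv2.imwrite(f"pics/{n}8.png",cv2.resize(f,None,fx=8,fy=8,interpolation=cv2.INTER_CUBIC))
E
```

```text
time: 8.55
tool_pos: [488.4, 79.5, 24.4]
tcp_rot: [179.2, -1.0, 84.7]
ft_force: [-1.1, 16.1, 1.8]
finger_gap: 16.4
time: 8.63
tool_pos: [488.5, 79.8, 24.7]
tcp_rot: [179.2, -1.1, 84.7]
ft_force: [-1.4, 4.9, 1.1]
finger_gap: 16.1
```

View pics/scene8.png

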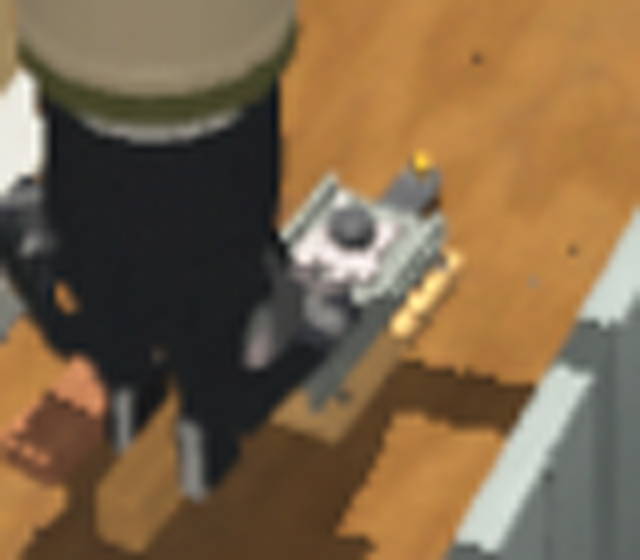

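View pics/side8.png

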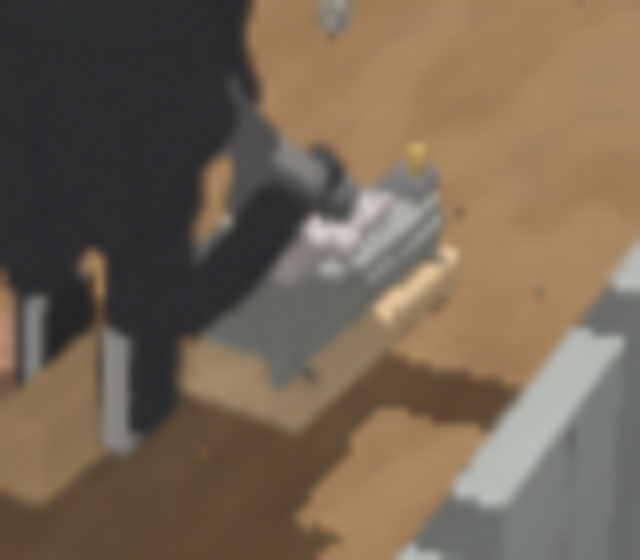

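The clip's jaws now wrap the pin. A hard stop at TCP y = 79.6 with 17 N fits the 80.6 predicted for home. Next I'll back out along the axis.

```bash
python3 -m pendant '[0.1,3,0,0,10,0.4,5,0,0,10,0.5,6,0,0,10,0.7,8,0,0,10,0.8,10,0,0,10,0.9,12,0,0,10,1,12,0,0,10,1,12,0,0,10,0,8,0,0,10,0,0,0,0,10]'
python3 - <<'E'
from h import *
for n in("side","scene"):
    s=viewer.snapshot(n); f=s["frame"][190:260,300:380] if n=="side" else s["frame"][170:240,270:350]
    cv2.imwrite(f"pics/{n}9.png",cv2.resize(f,None,fx=8,fy=8,interpolation=cv2.INTER_CUBIC))
E
```

```text
time: 9.57
tool_pos: [493.9, 162.7, 24.4]
tcp_rot: [179.2, -1.0, 84.7]
ft_force: [0.6, 0.2, -1.4]
finger_gap: 16.4
```

View pics/scene9.png

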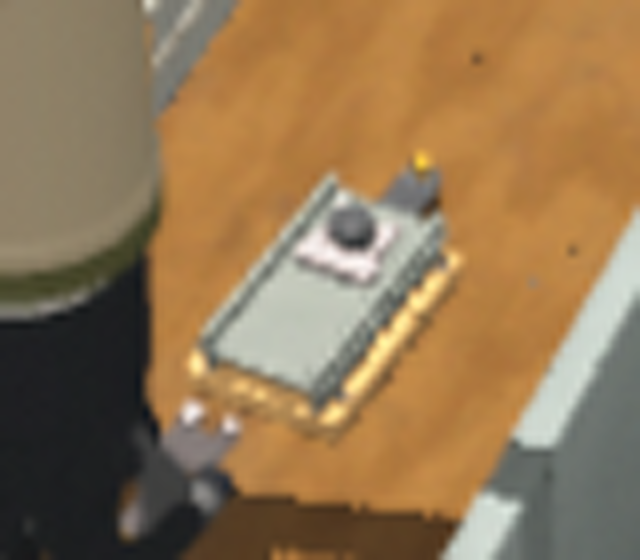

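View pics/side9.png

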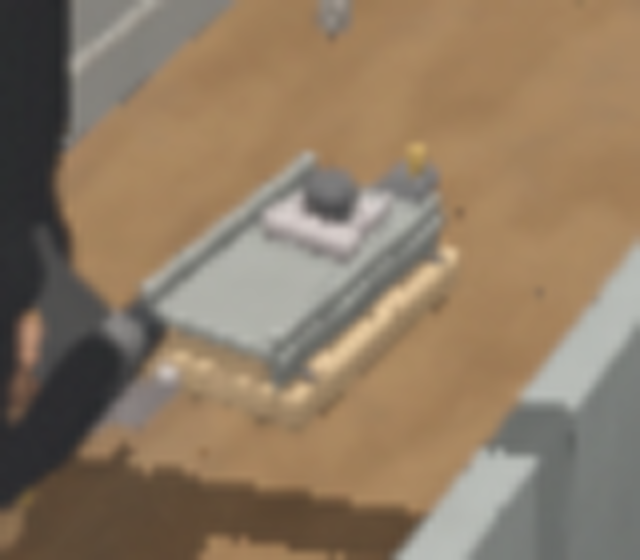

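Clip is home around the pin at (350,240) in the crop, and the fork is clear of the channel. I'll move back and set the tool down.

```bash
python3 -m pendant '[0,12,0,0,10,0,15,0,0,10,0,15,0,0,10,0,10,0,0,10,0,5,0,0,10,0,0,0,0,10,-1,0,-4,0,10,0,0,-4,0,10,0,0,-3,0,10,0,0,0,0,10]'
```

```text
time: 10.5
tool_pos: [492.5, 218.3, 11.6]
tcp_rot: [179.2, -0.9, 84.5]
ft_force: [-0.4, 0.3, -0.4]
finger_gap: 16.3
```

```bash
python3 -m pendant '[0,0,-3,0,10,0,0,-2,0,10,0,0,0,0,10]'; python3 -m pendant '[0,0,-1.5,0,10,0,0,0,0,10]'
```

```text
time: 10.75
tool_pos: [492.1, 217.0, 5.5]
tcp_rot: [179.3, -0.8, 84.4]
ft_force: [0.3, 0.2, 0.3]
finger_gap: 16.3
time: 10.92
tool_pos: [492.6, 217.0, 4.6]
tcp_rot: [179.3, -0.9, 84.4]
ft_force: [0.1, 0.3, -1.2]
finger_gap: 16.1
```

```bash
python3 -m pendant '[0,0,-0.5,0,10,0,0,0,0,10]'; python3 -m pendant '[0,0,0,0,25,0,0,0,0,40,0,0,0,0,40,0,0,0,0,40,0,0,0,0,40]'
```

```text
time: 11.08
tool_pos: [492.9, 217.0, 4.5]
tcp_rot: [179.3, -0.9, 84.3]
ft_force: [-0.4, -0.7, 0.1]
finger_gap: 16.2
time: 11.5
tool_pos: [493.4, 217.2, 4.6]
tcp_rot: [179.2, -0.9, 84.4]
ft_force: [-0.5, 0.9, 0.2]
finger_gap: 39.6
```

```bash
python3 -m pendant '[0,0,6,0,40,0,0,12,0,40,0,0,20,0,40,0,0,30,0,40,0,0,35,0,40,0,0,35,0,40,0,0,35,0,40,0,-20,20,0,40,0,-30,0,0,40,0,-20,0,0,40,0,0,0,0,40]'
python3 - <<'E'
from br import *
show(["wrist"],"pics/b10.png")
s=viewer.snapshot("wrist"); cv2.imwrite("pics/w10.png",s["frame"]); W=cloud(s).reshape(-1,3)
m=(abs(W[:,2]-26)<4)&(W[:,0]>430)&(W[:,0]<540)&(W[:,1]>150)&(W[:,1]<300)
print(cv2.minAreaRect(W[m][:,:2].astype(np.float32)),np.median(W[m,2]))
m=(W[:,2]>5)&(W[:,2]<18)&(W[:,0]>450)&(W[:,0]<530)&(W[:,1]>90)&(W[:,1]<175); print('fork z',np.percentile(W[m,2],[10,50,90]),W[m,1].min())
d=np.deg2rad(-95.2);D=np.array([np.cos(d),np.sin(d)]);N=np.array([-D[1],D[0]])
r=W[:,:2]-[477.1,-39.4];a=r@D;b=r@N
for lo in range(-30,0,2):
    k=(a>=lo)&(a<lo+2)&(abs(b)<12); print(lo,k.sum(),np.median(W[k,2]).round(1),end=' | ')
E
```

```text
time: 12.42
tool_pos: [489.9, 144.8, 218.4]
tcp_rot: [178.8, -0.9, 84.6]
ft_force: [-0.1, -1.3, -0.1]
finger_gap: 39.9
wrist head 152 [477.6 -38.1  39.6] [469.7 -47.6  37.5] [485.4 -30.4  41.8] ((477.27789306640625, -38.9783935546875), 8.647889137268066)
wrist channel 3018 ((478.820068359375, -19.716842651367188), (93.73831939697266, 49.27616882324219), 84.45236206054688)
wrist foot 749 ((486.3014831542969, -13.855476379394531), (135.7956085205078, 73.33308410644531), 82.94339752197266)
((493.5097961425781, 216.67721557617188), (72.51515197753906, 17.19597816467285), 84.54080200195312) 25.26510428019958
fork z [11.6210277  13.11673161 14.23461175] 112.47874763091482
-30 39 23.2 | -28 35 23.2 | -26 32 23.5 | -24 35 23.2 | -22 30 23.1 | -20 38 23.3 | -18 34 23.5 | -16 102 26.5 | -14 48 30.1 | -12 36 30.1 | -10 37 30.4 | -8 62 34.6 | -6 46 37.0 | -4 47 39.0 | -2 32 35.4 |
```

View pics/w10.png

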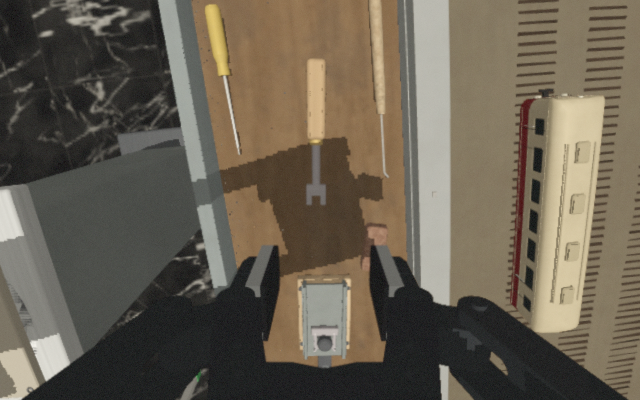

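```bash
python3 -c "
from bench import job
print(job.hand_in())"
```

```text
the job is handed in; nothing more can be done
None
```

I picked up the fork tool by its handle, pushed the loose clip along the channel until it snapped onto the pin, and set the tool back down flat on the worktop. I then raised the arm clear with the gripper empty and handed the job in; robot time was about 12.5 s of the 51 s allowed.

**Clip:** In the last wrist depth picture, the clip's back face is about 15.5 mm behind the pin axis, which is where it should be when fully home. The push stopped hard at about 17 N, within 1 mm of where I predicted. I read only 2.9 N just before the clip gave way, against the 8 N expected for the snap; the peak probably fell between readings.

**Tool:** It lies flat, with the handle top at z = 25 mm and the fork top at z = 14 mm. It is clear of the bracket and the other tools.

**Contact and forces:** The gripper stayed on the tool handle, well away from the clip. The highest wrist force I read was about 17 N, against the limit of 120 N.

**Not checked:** I didn't measure whether the pink block near the bracket stayed exactly where it was. I saw no sign that anything touched it.

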